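# Fit the double lid on the sugar tin and take off the dust lid

## Robot

A 6-joint arm with a two-finger parallel gripper is mounted at the origin on the work surface. World frame = base frame: x ahead of the robot, y to its left, z up, the work surface at z = 0. Lengths are in mm, angles in rad, forces in N, time in s.
With the tool pointing down it reaches from about 350 to 875 mm from the base axis. Payload 4.2 kg.
Tool frame: the origin (TCP) lies at the very end of the fingers, on their centre line; the grasp point (between the pads) lies 19 mm behind it; y points along the fingers, z is the direction in which the jaws open and shut, and the axes are right-handed (so a half turn about y gives the same grasp; the last joint's range is limited). The gripper opens to 87 mm and grips with 3 to 60 N. Pads are 19 mm wide; open, the fingers measure 117 mm over their backs; the gripper's body (75 mm by 190 mm) begins 51 mm behind the grasp point.
Start: joints at [0.259, 0.385, 0.008, 0, -1.194, -0.259], TCP at [624.979, 0.025, 222.55] pointing down, gripper open.
Joint ranges: [-3.14, 3.14], [-1.21, 2.06], [-1.07, 1.41], [-3.16, 2.05], [-2.99, -0.16], [-3.1, 3.1]. Speed limits (rad/s): [2.79, 2.79, 3.14, 3.14, 3.14, 3.14].

## Interface

Orientations are given as a unit quaternion [w, x, y, z].
In Python, from station import arm gives the robot as it stands. The module is installed in compiled form; this text tells all that it offers.
- The arm moves only by the tool send_rows, never from a script. Its argument "rows" is a list of rows, each a list of 6 numbers: the shift along the tool's x, y, z in cm, then the turn, a rotation vector about the tool's x, y, z in units of 6 degrees (1.0 is 6 degrees). A call has exactly 10 rows; each row shifts and turns the commanded pose from where the row before left it, along the tool's axes as they then stand; what a row does not reach is not made up. A row lasts 1/12 s, in which the tool goes at most 41.7 mm and 7.16 degrees, less where a joint would pass 70% of its speed; a pose out of reach is approached as far as the arm can. A call is refused whole if a number of a shift passes 4.17 or a number of a turn 1, either way. A call with a gripper value outside its range is refused whole. "fingers" is the opening, from 0 (shut) to 1 (fully open), set as the call begins (left out, the last holds). The fingers move at their own pace and stop on an object; the grip force is fixed at half the most. Time passes only in rows, so rows that do not move let the fingers close, or fill a call up. It gives the time, the measured TCP pose, the force and the opening at its end, in the units of the state.
- arm.get_state(): the state, without advancing time (a new reading comes with each control period).
- arm.get_image(name): name is "scene" or "side" or "wrist"; returns a dict with "img" (480x640x3 uint8, blue, green, red), "mtx" (3x3 intrinsics, pixels), "cam_to_world" (4x4, takes a point from camera to world coordinates). Camera axes: x right, y up, looking along -z (the intrinsics and any distortion apply to the point x, -y, -z); pixel columns grow to the right and rows downward; lengths in mm; the calibration is good to about 2 mm. The wrist camera is an equidistant fisheye: a pixel r from the principal point sees the ray r / f radians off the axis. A picture is of the moment at which its call begins. There is no depth.
- arm.close_job(): hands the job in, once; it reports no verdict.
The state is a dict: "time_s": time; "q": joint angles; "dq": joint speeds; "joint_torque": joint torques, N m; "eef_pos": TCP position; "orientation": TCP orientation; "wrist_force": force on the tool from outside, world axes, zero at the start; "moment": the same for the moment, N m; "width": finger opening in mm.
Only numpy, scipy, OpenCV 4.12 (cv2) and the standard library are available. Lean on these libraries where they do the work, as an engineer would, in place of code of your own. Each camera call takes 0.05 s, during which the arm holds its last target. There are 200 camera calls.

## Task

Get the sugar tin ready for sifting: slide the caddy's flat cover all the way off the tin, over the tea compartment until it stops, then lift the two nested lids together by the tall middle knob and lower them gently onto the tin until the inner lid sits fully home, with the outer lid still nested on it. Let go of the knob, then take the outer lid alone by its collar and lift it straight up off the knob, leaving the inner lid seated and the cover where it is. Finish while still holding the outer lid level in the air straight above the tin, about 10 cm above the inner lid; do not put it down, and leave the other things on the counter alone.

Things in the scene. Friction and masses are not known exactly. Their poses are not given: they have to be found in the camera images.
- caddy: Fixed wooden box 140 (x) x 270 (y) mm, origin under its centre on the counter. Walls to z=90 mm; rails along both long sides (outer faces x=+-70, 8 wide) to z=103. Two wells, each 124 x 125 mm: the tea compartment at y=+65, and at y=-65 the well with the fixed round steel sugar tin. A flat cover slides along y on top.
- tin_mouth (a point): Centre of the sugar tin's mouth at its rim, 85 mm above the counter; axes as the caddy; caddy frame (0, -65, 85) mm. Tin outer radius 37 mm, mouth radius 33.5 mm.
- cover (a joint): Slide of the flat wooden cover (120 x 126 x 7 mm, its top face 99 mm above the counter): 0 m = centred over the tin, grows along the caddy's +y, 0.13 m = at its stop, centred over the tea compartment. Starts at 0 to 0.03. Light friction (about 1.2 N), stays where left.
- cover_grip (a point): Top centre of the cover's grip ridge, which is 14 mm thick (along the slide, caddy y), 50 mm long (caddy x) and 24 mm high on the cover; top at 123 mm above the counter. Moves with the cover; axes as the caddy.
- inner_lid: Loose round steel sifter lid, 140 g. Origin: centre of its flange's underside, z up. Flange radius 41 mm, z=0 to 5; plug radius 31, down to z=-14, foot tapered; round wooden knob radius 8, z=5 to 59, on the axis. Starts with the plug standing on a cork trivet 8 mm thick, outer lid nested on it. Fully home: flange on the tin's rim, origin at tin_mouth, 2.5 mm play all round.
- outer_lid: Loose round steel lid, 130 g, lying on the inner lid's flange, so raising the knob carries both. Origin: centre of its plate's underside, z up; nested, 5 mm above the inner lid's origin. Plate radius 46.5 mm, 4 thick, skirt to z=-4 (2.5 mm play). Collar, its handle: outer radius 22, inner 13, z=4 to 28, around the knob, which stands out 26 mm above it.
- pot_lid: Bystander: plain single steel pot lid, radius 48, with one knob and no collar, top 38 mm up, on the other cork trivet. Leave it alone. Origin at the centre of its underside.
- salt_jar: Bystander: glass jar, radius 22, height 85 mm. Origin under its centre.
- mug: Bystander: mug, radius 40, height 90 mm. Origin under its centre.
- spoon: Bystander: wooden spoon 200 mm long, lying on the counter.
- bowl: Bystander: bowl, radius 45, height 45 mm. Origin under its centre.
- spice_jar: Bystander: amber jar, radius 24, height 90 mm. Origin under its centre.
- can: Bystander: can, radius 33, height 100 mm. Origin under its centre.
Not all that is in view belongs to the job. Leave any pink look-alike of the outer_lid alone. Leave any yellow look-alike of the inner_lid alone.

How it is judged (in metres and radians):
On the way, in this order (a step that is already met when the one before it is completed fails the run):
1. the cover is slid to its stop over the tea compartment (value of joint cover above 0.122 m), for 0.2 s.
2. both lids are home on the tin, still nested, and the knob is let go (horizontal distance between inner_lid and tin_mouth below 0.005 m and z of inner_lid in the frame of tin_mouth between -0.003 and 0.003 m and angle between inner_lid's own z axis and vertical below 0.06 rad and z of outer_lid in the frame of inner_lid below 0.008 m and contact force between the fingers and inner_lid below 0.1 N and value of joint cover above 0.122 m), for 0.2 s.
At the end, for the whole second after the job is handed in: Cover above 0.122 m; inner lid seated (5 mm sideways, 3 mm high, 0.06 rad), at rest, untouched by the robot; outer lid held by the fingers 75 to 160 mm above the tin rim, within 30 mm of its axis, tilt under 0.2 rad, still, touching neither inner lid nor caddy (value of joint cover above 0.122 m and horizontal distance between inner_lid and tin_mouth below 0.005 m and z of inner_lid in the frame of tin_mouth between -0.003 and 0.003 m and angle between inner_lid's own z axis and vertical below 0.06 rad and linear speed of inner_lid below 0.02 m/s and contact force between each of the arm, the fingers and inner_lid below 0.1 N and z of outer_lid in the frame of tin_mouth between 0.075 and 0.16 m and horizontal distance between outer_lid and tin_mouth below 0.03 m and angle between outer_lid's own z axis and vertical below 0.2 rad and linear speed of outer_lid below 0.03 m/s and contact force between the fingers and outer_lid above 0.5 N and contact force between outer_lid and inner_lid below 0.05 N and contact force between outer_lid and caddy below 0.05 N); the arm keeps its last pose, push and grip.
It fails at once if the outer lid comes off the inner lid (more than 15 mm) while the inner lid is not seated on the tin, or the inner lid comes along with it (distance between outer_lid and inner_lid above 0.02 m and (horizontal distance between inner_lid and tin_mouth above 0.007 m or z of inner_lid in the frame of tin_mouth above 0.004 m)).
It fails at once if the lids are dropped: the inner lid falls freely, faster than 0.3 m/s with no finger on it (linear speed of inner_lid above 0.3 m/s and contact force between the fingers and inner_lid below 0.05 N).
It fails at once if a bystander is pushed more than 30 mm (distance of any of pot_lid, salt_jar, mug, spoon, bowl, spice_jar, can from where it was at the start of the episode above 0.03 m).
It also fails if it takes over 72 s, if anything falls off the work surface, if the arm or the gripper's body presses on something with over 40 N, if the wrist force passes 120 N, or if a joint passes its speed limit or range.

## Working session

There is one attempt and no reset: what is moved stays moved. The work goes in short steps, Python scripts to look and compute and a tool call to move; the robot and the scene stay as the last step left them, time stands still between calls to the robot, and variables do not carry over. Pictures are saved under pics/ and viewed, about 8 in all and at most 12, crops included, and the job is handed in when it is done.

Besides the shell and the picture viewer there is one more tool, called after ">>>" as a command line: name --pt "numbers of a row" for each row, then --argument value for the rest. send_rows: Moves the arm, as the interface text tells. Its arguments: {"type":"object","properties":{"rows":{"type":"array","items":{"type":"array","items":{"type":"number"}}},"fingers":{"type":"number"}},"required":["rows"]}

```bash
mkdir -p pics; cat > h.py <<'E'
import numpy as np, cv2, pickle
from station import arm
def grab(n,tag):
    d=arm.get_image(n); cv2.imwrite(f'pics/{tag}.png',d['img']); pickle.dump(d,open(f'pics/{tag}.pkl','wb')); return d
def load(tag): return pickle.load(open(f'pics/{tag}.pkl','rb'))
def ray(d,u,v,fish=False):
    K=np.array(d['mtx']);T=np.array(d['cam_to_world'])
    x=(u-K[0,2])/K[0,0];y=(v-K[1,2])/K[1,1]
    if fish:
        r=np.hypot(x,y); s=np.sin(r)/r if r>1e-9 else 1; c=np.array([x*s,-y*s,-np.cos(r)])
    else: c=np.array([x,-y,-1.])
    w=T[:3,:3]@c; return T[:3,3],w/np.linalg.norm(w)
def onz(d,u,v,z,fish=False):
    o,w=ray(d,u,v,fish); return o+w*(z-o[2])/w[2]
def proj(d,p,fish=False):
    K=np.array(d['mtx']);T=np.array(d['cam_to_world'])
    c=T[:3,:3].T@(np.array(p,float)-T[:3,3]); x,y,z=c[0],-c[1],-c[2]
    if fish:
        r=np.hypot(x,y);t=np.arctan2(r,z);x,y=x/r*t,y/r*t
    else: x,y=x/z,y/z
    return K[0,0]*x+K[0,2],K[1,1]*y+K[1,2]
E
python3 - <<'E'
from h import *
a=[grab(n,n+'0') for n in('scene','side','wrist')]
for d in a: print(np.round(d['mtx'],1).tolist(),np.round(d['cam_to_world'],3).tolist(),[k for k in d])
print(arm.get_state())
E
```

```text
[[510.2, 0.0, 318.8], [0.0, 510.2, 238.4], [0.0, 0.0, 1.0]] [[-0.498, -0.653, 0.57, 1171.855], [0.867, -0.366, 0.337, 421.451], [-0.011, 0.663, 0.749, 864.599], [0.0, 0.0, 0.0, 1.0]] ['img', 'mtx', 'cam_to_world']
[[512.8, 0.0, 324.7], [0.0, 512.8, 243.7], [0.0, 0.0, 1.0]] [[-0.823, 0.273, -0.498, 129.063], [-0.567, -0.429, 0.703, 667.396], [-0.021, 0.861, 0.508, 544.977], [0.0, 0.0, 0.0, 1.0]] ['img', 'mtx', 'cam_to_world']
[[371.6, 0.0, 314.1], [0.0, 371.6, 246.1], [0.0, 0.0, 1.0]] [[-1.0, 0.001, 0.002, 623.86], [-0.002, -0.963, -0.271, -74.076], [0.002, -0.271, 0.963, 382.87], [0.0, 0.0, 0.0, 1.0]] ['img', 'mtx', 'cam_to_world']
{'time_s': 0.15, 'q': array([ 2.58599308e-01,  3.85405561e-01,  6.94717777e-03, -3.58931470e-04,
       -1.19397178e+00, -2.58584463e-01]), 'dq': array([-0.00019334, -0.00068213,  0.0021129 ,  0.00104905, -0.00042988,
       -0.00088169]), 'joint_torque': array([ 3.86667998e-04, -3.91052306e+01,  1.87588084e+01,  4.22235444e+00,
        1.23758311e-02, -1.38926293e-04]), 'eef_pos': array([6.24557490e+02, 1.89379797e-02, 2.21697278e+02]), 'orientation': array([ 0.50042159, -0.49963681, -0.49953043,  0.50041047]), 'wrist_force': array([0.03229241, 0.0420085 , 0.50926842]), 'moment': array([0.01580539, 0.01205427, 0.00312386]), 'width': 87.15570524693769}
```

View pics/scene0.png

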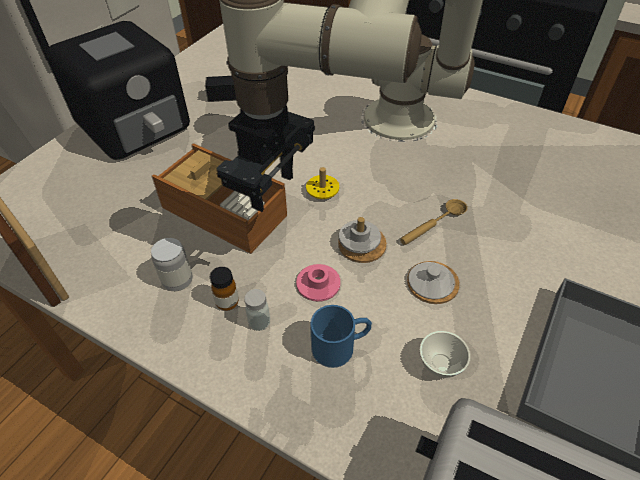

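View pics/side0.png

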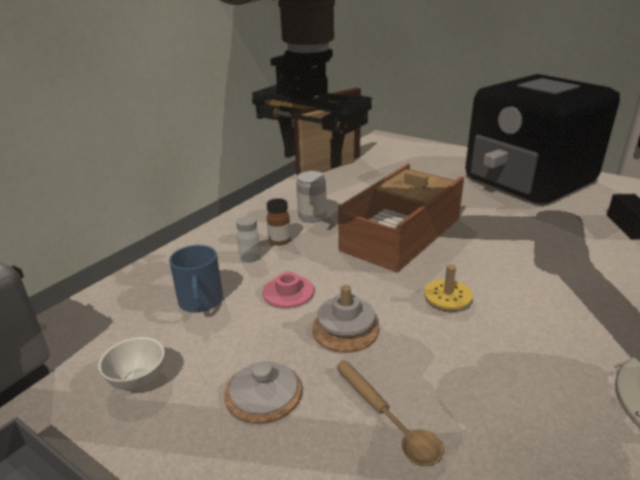

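The nested grey lids (wooden knob and collar, on cork) are at scene (361,238) and side (347,315). The pink lid at scene (319,282), the yellow lid at (322,186) and the plain pot lid at (434,280) are not the target. The cover lies on the caddy's far end, at scene (200,170). I'll confirm all this in one enlarged crop.

```bash
python3 - <<'E'
from h import *
s=load('scene0')['img'];e=load('side0')['img']
def c(i,u,v,w,h): return cv2.resize(i[v:v+h,u:u+w],(400,300),interpolation=cv2.INTER_CUBIC)
a=np.vstack([np.hstack([c(s,145,130,160,120),c(e,330,160,140,105)]),np.hstack([c(s,320,200,80,60),c(e,307,280,80,60)])])
cv2.imwrite('pics/crop1.png',a)
E
```

```text
(no output)
```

View pics/crop1.png

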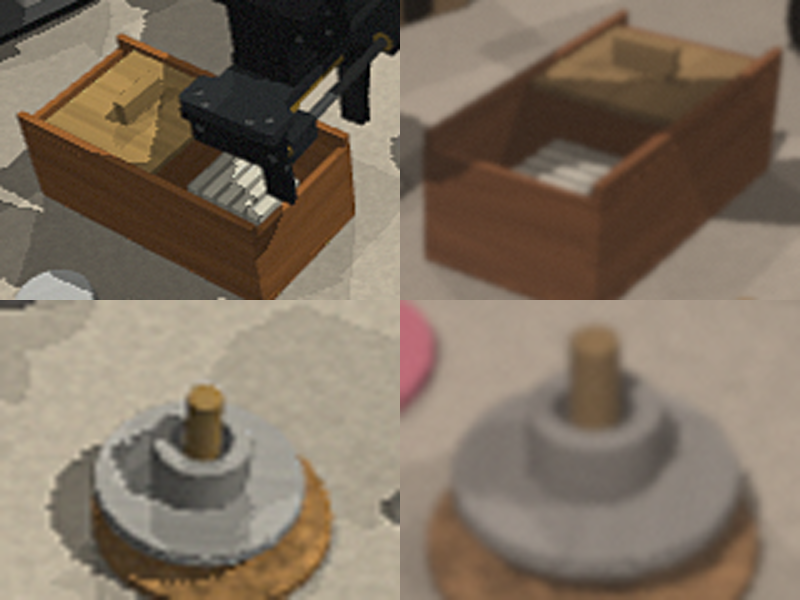

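View pics/wrist0.png

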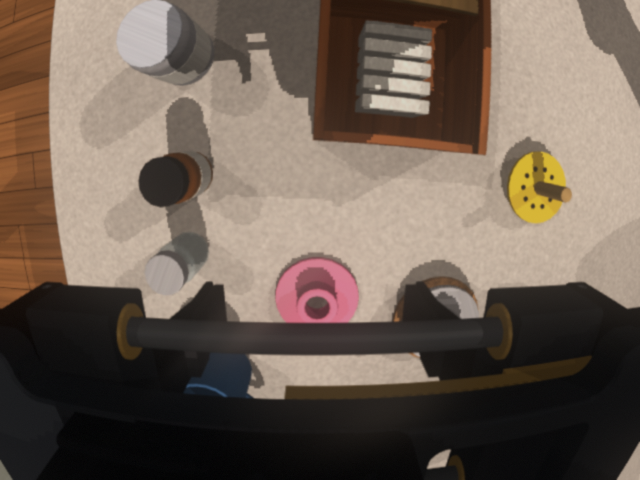

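Confirmed: the lower crops show the wooden knob inside the grey collar on cork. Upper crops show the box with its rails, the cover at the far end and its ridge. Now I'll cast the pixels.

```bash
python3 - <<'E'
from h import *
S=load('scene0');D=load('side0')
sc=lambda x,y:(145+x/2.5,130+y/2.5)
sd=lambda x,y:(330+(x-400)/2.857,160+y/2.857)
for n,p in dict(farL=(20,113),farR=(118,38),nearR=(350,135)).items(): print('scene',n,onz(S,*sc(*p),103).round(1))
for n,p in dict(farL=(625,12),farR=(780,50),nearR=(600,195),nearL=(425,130)).items(): print('side',n,onz(D,*sd(*p),103).round(1))
print('ridge scene',onz(S,*sc(137,88),123).round(1),'side',onz(D,*sd(647,44),123).round(1))
print('knob',onz(S,360.8,218,81).round(1),onz(D,345.8,287.6,81).round(1))
W=load('wrist0')
for p in [(322,0),(491,0),(486,153),(314,138)]: print('wrist',onz(W,*p,103,True).round(1))
for n,d,f in(('scene',S,0),('side',D,0)):
  hsv=cv2.cvtColor(d['img'],cv2.COLOR_BGR2HSV)
from scipy.spatial.transform import Rotation as R
q=arm.get_state()['orientation'];print(R.from_quat(q,scalar_first=True).as_matrix().round(2))
E
```

```text
scene farL [ 609.4 -342.   103. ]
scene farR [ 481.6 -333.5  103. ]
scene nearR [489.1 -66.4 103. ]
side farL [ 603.1 -341.7  103. ]
side farR [ 470.7 -333.8  103. ]
side nearR [480.  -61.1 103. ]
side nearL [622.  -79.3 103. ]
ridge scene [ 547.5 -253.1  123. ] side [ 540.3 -248.7  123. ]
knob [481.  117.4  81. ] [479.9 117.9  81. ]
wrist [ 617.7 -188.4  103. ]
wrist [ 478.6 -205.2  103. ]
wrist [485.7 -73.  103. ]
wrist [623.5 -78.7 103. ]
[[ 0. -0. -1.]
 [ 1. -0.  0.]
 [-0. -1.  0.]]
```

>>> send_rows --pt "-1.3 0 0.77 0 0 0" --pt "-1.3 0 0.77 0 0 0" --pt "-1.3 0 0.77 0 0 0" --pt "-1.3 0 0.77 0 0 0" --pt "-1.3 0 0.77 0 0 0" --pt "-1.3 0 0.77 0 0 0" --pt "-1.3 0 0.77 0 0 0" --pt "-1.3 0 0.77 0 0 0" --pt "-1.3 0 0.77 0 0 0" --pt "-1.3 0 0.77 0 0 0" --fingers 0

```text
time_s: 0.98
eef_pos: [547.1, -131.3, 222.6]
orientation: [-0.5, 0.5, 0.5, -0.5]
wrist_force: [0.9, 0.8, 0.0]
width: 28.4
```

```bash
python3 - <<'E'
from h import *
grab('wrist','w1'); print(arm.get_state()['eef_pos'],arm.get_state()['width'])
E
```

```text
[ 545.68821827 -132.89679992  222.68341901] 24.413638348037296
```

View pics/w1.png

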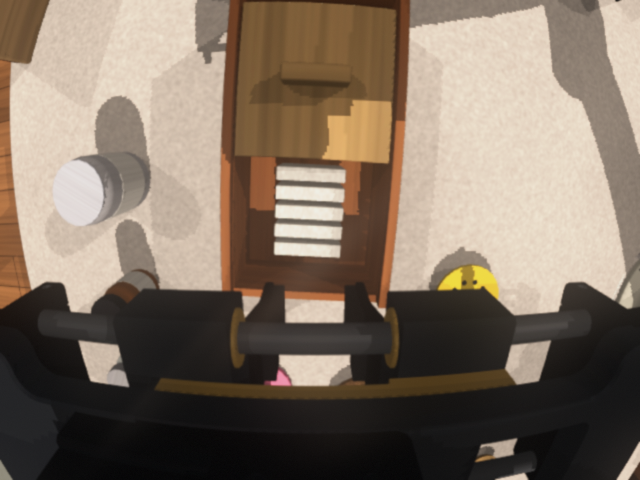

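```bash
python3 - <<'E'
from h import *
W=load('w1'); print(W['cam_to_world'].round(3))
for n,p,z in [('coverNL',(235,156),99),('coverNR',(390,163),99),('coverFL',(241,2),99),('coverFR',(396,9),99),('ridgeL',(280,68),123),('ridgeR',(350,72),123),('railL',(224,291),103),('railR',(384,303),103),('railLfar',(231,0),103),('railRfar',(410,0),103),('railLm',(222,150),103),('railRm',(400,150),103)]: print(n,onz(W,*p,z,True).round(1))
E
```

```text
[[-1.00000e+00  2.00000e-03 -0.00000e+00  5.46192e+02]
 [-2.00000e-03 -9.63000e-01 -2.71000e-01 -2.05438e+02]
 [-1.00000e-03 -2.71000e-01  9.63000e-01  3.83910e+02]
 [ 0.00000e+00  0.00000e+00  0.00000e+00  1.00000e+00]]
coverNL [ 607.3 -197.2   99. ]
coverNR [ 487.8 -191.9   99. ]
coverFL [ 603.5 -322.5   99. ]
coverFR [ 482.8 -317.    99. ]
ridgeL [ 570.1 -259.9  123. ]
ridgeR [ 521.6 -257.1  123. ]
railL [621.4 -87.2 103. ]
railR [487.6 -76.9 103. ]
railLfar [ 610.7 -323.4  103. ]
railRfar [ 472.2 -324.8  103. ]
railLm [ 616.6 -202.3  103. ]
railRm [ 481.1 -202.4  103. ]
```

>>> send_rows --pt "-2.7 0 0 0 0 0" --pt "-2.7 0 0 0 0 0" --pt "-2.7 0 0 0 0 0" --pt "-2.7 0 0 0 0 0" --pt "-2.7 0 0 0 0 0" --pt "-2.6 0 0 0 0 0" --pt "0 1.5 0 0 0 0" --pt "0 2 0 0 0 0" --pt "0 2.5 0 0 0 0" --pt "0 1.5 0 0 0 0"

```text
time_s: 1.87
eef_pos: [546.4, -291.3, 145.0]
orientation: [0.501, -0.499, -0.499, 0.5]
wrist_force: [0.3, -0.4, -1.3]
width: 0.8
```

>>> send_rows --pt "0 1 0 0 0 0" --pt "0 1 0 0 0 0" --pt "0 1 0 0 0 0" --pt "0 0.8 0 0 0 0" --pt "0 0 0 0 0 0" --pt "0 0 0 0 0 0" --pt "0 0 0 0 0 0" --pt "0 0 0 0 0 0" --pt "0 0 0 0 0 0" --pt "0 0 0 0 0 0"

```text
time_s: 2.7
eef_pos: [548.3, -291.0, 110.1]
orientation: [-0.5, 0.5, 0.5, -0.5]
wrist_force: [-0.2, -0.5, -0.7]
width: 0.5
```

>>> send_rows --pt "0.8 0 0 0 0 0" --pt "0.9 0 0 0 0 0" --pt "1.3 0 0 0 0 0" --pt "1.4 0 0 0 0 0" --pt "1.4 0 0 0 0 0" --pt "1.4 0 0 0 0 0" --pt "1.4 0 0 0 0 0" --pt "1.2 0 0 0 0 0" --pt "0.8 0 0 0 0 0" --pt "0.6 0 0 0 0 0"

```text
time_s: 3.53
eef_pos: [548.0, -177.6, 109.7]
orientation: [-0.5, 0.5, 0.5, -0.5]
wrist_force: [0.3, -1.6, 0.5]
width: 0.2
```

>>> send_rows --pt "0.3 0 0 0 0 0" --pt "0.3 0 0 0 0 0" --pt "0.3 0 0 0 0 0" --pt "0.3 0 0 0 0 0" --pt "0.3 0 0 0 0 0" --pt "0.2 0 0 0 0 0" --pt "0.2 0 0 0 0 0" --pt "0.2 0 0 0 0 0" --pt "0 0 0 0 0 0" --pt "0 0 0 0 0 0"

```text
time_s: 4.37
eef_pos: [547.9, -162.4, 109.6]
orientation: [-0.499, 0.501, 0.498, -0.501]
wrist_force: [1.8, -19.0, -3.0]
width: 0.3
```

Stopped with 19 N at y=-162, so the cover is at its stop. I'll back off, go up and look.

>>> send_rows --pt "-0.5 0 0 0 0 0" --pt "-0.5 0 0 0 0 0" --pt "0 -1.5 0 0 0 0" --pt "0 -2 0 0 0 0" --pt "0 -2.5 0 0 0 0" --pt "0 -2.5 0 0 0 0" --pt "0 -2 0 0 0 0" --pt "0 -1.5 0 0 0 0" --pt "0 0 0 0 0 0" --pt "0 0 0 0 0 0" --fingers 0.5

```text
time_s: 5.2
eef_pos: [548.0, -167.5, 229.9]
orientation: [-0.5, 0.5, 0.501, -0.499]
wrist_force: [0.4, 0.2, -1.1]
width: 43.1
```

```bash
python3 - <<'E'
from h import *
grab('wrist','w2'); grab('scene','s2'); grab('side','d2');print(arm.get_state()['eef_pos'],arm.get_state()['width'])
E
```

```text
[ 547.08385678 -167.63119251  227.94561288] 43.21766527918723
```

View pics/w2.png

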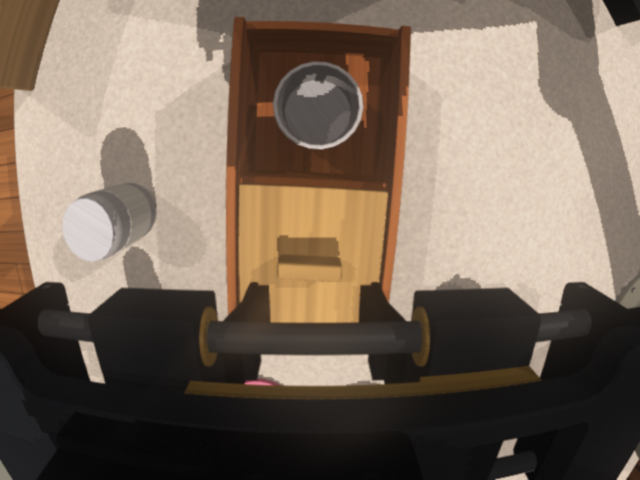

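The tin is uncovered with its rim circle centred at about (318,105), the cover is butted over the tea well with its ridge at (310,268). I'll fit the rim circle.

```bash
cat > rim.py <<'E'
from h import *
from scipy.optimize import least_squares
def fit(tag,fish,c0,z=85,r=37,zdraw=None,smax=70):
    d=load(tag); img=d['img']; hsv=cv2.cvtColor(cv2.medianBlur(img,3),cv2.COLOR_BGR2HSV)
    u,v=map(int,proj(d,[*c0,z],fish))
    m=((hsv[...,1]<smax)).astype(np.uint8)
    roi=np.zeros_like(m); cv2.circle(roi,(u,v),int(1.3*np.hypot(*(np.array(proj(d,[c0[0]+r,c0[1],z],fish))-proj(d,[*c0,z],fish)))),1,-1)
    m=cv2.morphologyEx(m*roi,cv2.MORPH_CLOSE,np.ones((5,5)))
    cs,_=cv2.findContours(m,cv2.RETR_EXTERNAL,cv2.CHAIN_APPROX_NONE)
    c=max(cs,key=cv2.contourArea)[:,0].astype(float)
    P=np.array([onz(d,*p,z,fish)[:2] for p in c])
    cam=np.array(d['cam_to_world'])[:2,3]; away=(np.array(c0)-cam);away/=np.linalg.norm(away)
    g=P[((P-c0)@away)>-8]
    s=least_squares(lambda q:np.hypot(*(g-q[:2]).T)-q[2],[*c0,r],loss='soft_l1')
    f=least_squares(lambda q:np.hypot(*(g-q).T)-r,c0,loss='soft_l1')
    print(tag,'free',s.x.round(1),'fixed',f.x.round(1),len(g),'rms',np.sqrt(np.mean(f.fun**2)).round(2))
E
python3 - <<'E'
from rim import *
fit('w2',True,[545,-271]); fit('s2',False,[545,-271]); fit('d2',False,[545,-271])
W=load('w2'); 
for n,p,z in [('coverL',(239,184),99),('coverR',(387,187),99),('ridge',(310,271),123),('farL',(238,18),103),('farR',(407,29),103),('wallmid',(242,120),103),('r',(404,120),103)]: print(n,onz(W,*p,z,True).round(1))
v=lambda t:load(t)['img']
a=np.hstack([cv2.resize(v('s2')[130:250,145:305],(400,300)),cv2.resize(v('d2')[150:255,330:470],(400,300))]);cv2.imwrite('pics/c2.png',a)
E
```

```text
w2 free [ 544.6 -274.5   36. ] fixed [ 544.8 -273.2] 152 rms 0.74
s2 free [ 546.9 -271.3   36.4] fixed [ 547.4 -270.8] 42 rms 0.85
d2 free [ 543.7 -273.1   36.1] fixed [ 543.4 -272.1] 40 rms 1.14
coverL [ 607.3 -210.5   99. ]
coverR [ 489.2 -208.3   99. ]
ridge [ 550.3 -146.1  123. ]
farL [ 607.2 -345.6  103. ]
farR [ 474.7 -337.4  103. ]
wallmid [ 603.1 -261.2  103. ]
r [ 477.6 -262.2  103. ]
```

View pics/c2.png

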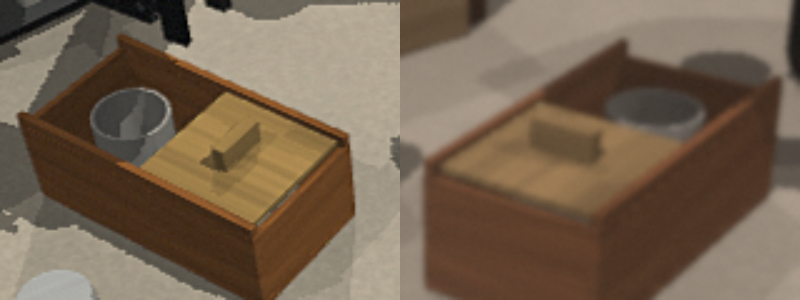

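>>> send_rows --pt "1.8 0 0.4 0 0 0" --pt "3 0 0.7 0 0 0" --pt "3.3 0 0.8 0 0 0" --pt "3.3 0 0.8 0 0 0" --pt "3.3 0 0.8 0 0 0" --pt "3.3 0 0.8 0 0 0" --pt "3.3 0 0.8 0 0 0" --pt "3 0 0.7 0 0 0" --pt "2.5 0 0.5 0 0 0" --pt "1.7 0 0.4 0 0 0"

```text
time_s: 6.18
eef_pos: [479.8, 118.9, 228.4]
orientation: [0.5, -0.499, -0.5, 0.501]
wrist_force: [0.6, 0.6, 0.2]
width: 43.5
```

>>> send_rows --pt "0 0 0 0 0 0" --pt "0 1.5 0 0 0 0" --pt "0 2 0 0 0 0" --pt "0 2 0 0 0 0" --pt "0 2 0 0 0 0" --pt "0 1.5 0 0 0 0" --pt "0 1 0 0 0 0" --pt "0 0 0 0 0 0" --pt "0 0 0 0 0 0" --pt "0 0 0 0 0 0"

```text
time_s: 7.02
eef_pos: [481.4, 116.8, 129.9]
orientation: [-0.5, 0.5, 0.5, -0.5]
wrist_force: [-0.4, -0.4, 0.6]
width: 43.5
```

```bash
python3 - <<'E'
from h import *
grab('scene','s3'); grab('side','d3');grab('wrist','w3')
v=lambda t:load(t)['img']
cv2.imwrite('pics/c3.png',np.hstack([cv2.resize(v('s3')[160:280,290:450],(400,300)),cv2.resize(v('d3')[230:350,270:430],(400,300))]))
print([arm.get_state()['eef_pos'] for _ in range(1)])
E
```

```text
[array([481.45998335, 117.18250243, 130.3412547 ])]
```

View pics/c3.png

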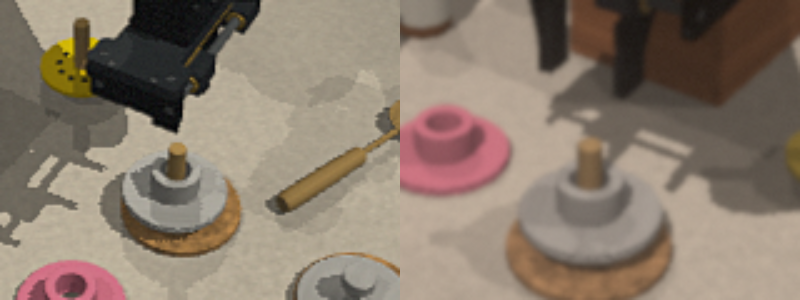

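The fingers straddle the knob (side crop tips at 550 and 628, knob at 590). Descending to TCP z≈58.

>>> send_rows --pt "0 1.2 0 0 0 0" --pt "0 1.5 0 0 0 0" --pt "0 1.5 0 0 0 0" --pt "0 1.2 0 0 0 0" --pt "0 0.9 0 0 0 0" --pt "0 0.5 0 0 0 0" --pt "0 0.4 0 0 0 0" --pt "0 0 0 0 0 0" --pt "0 0 0 0 0 0" --pt "0 0 0 0 0 0"

```text
time_s: 8.0
eef_pos: [481.5, 117.3, 58.2]
orientation: [-0.5, 0.5, 0.501, -0.5]
wrist_force: [-0.2, -0.9, -0.1]
width: 43.9
```

>>> send_rows --pt "0 0 0 0 0 0" --pt "0 0 0 0 0 0" --pt "0 0 0 0 0 0" --pt "0 0 0 0 0 0" --pt "0 0 0 0 0 0" --pt "0 0 0 0 0 0" --pt "0 0 0 0 0 0" --pt "0 0 0 0 0 0" --pt "0 0 0 0 0 0" --pt "0 0 0 0 0 0" --fingers 0

```text
time_s: 8.83
eef_pos: [481.2, 117.2, 57.6]
orientation: [-0.5, 0.5, 0.5, -0.5]
wrist_force: [1.3, -0.6, -0.4]
width: 15.1
```

>>> send_rows --pt "0 -0.3 0 0 0 0" --pt "0 -0.6 0 0 0 0" --pt "0 -1 0 0 0 0" --pt "0 -1.5 0 0 0 0" --pt "0 -2 0 0 0 0" --pt "0 -2.2 0 0 0 0" --pt "0 -2.2 0 0 0 0" --pt "0 -2.2 0 0 0 0" --pt "0 -2 0 0 0 0" --pt "0 -1 0 0 0 0"

```text
time_s: 9.67
eef_pos: [481.4, 117.2, 210.2]
orientation: [-0.5, 0.5, 0.501, -0.499]
wrist_force: [1.0, 0.9, -3.0]
width: 15.3
```

>>> send_rows --pt "-0.6 0 -0.1 0 0 0" --pt "-1.2 0 -0.2 0 0 0" --pt "-2 0 -0.4 0 0 0" --pt "-2.6 0 -0.5 0 0 0" --pt "-3 0 -0.5 0 0 0" --pt "-3 0 -0.5 0 0 0" --pt "-3 0 -0.5 0 0 0" --pt "-3 0 -0.5 0 0 0" --pt "-3 0 -0.5 0 0 0" --pt "-3 0 -0.5 0 0 0"

```text
time_s: 10.5
eef_pos: [521.2, -129.3, 205.1]
orientation: [0.502, -0.499, -0.499, 0.501]
wrist_force: [0.9, 0.0, -2.5]
width: 15.0
```

>>> send_rows --pt "-3 0 -0.5 0 0 0" --pt "-3 0 -0.5 0 0 0" --pt "-2.8 0 -0.5 0 0 0" --pt "-2.4 0 -0.4 0 0 0" --pt "-1.8 0 -0.3 0 0 0" --pt "-1 0 -0.2 0 0 0" --pt "-0.5 0 -0.1 0 0 0" --pt "0 0 0 0 0 0" --pt "0 0 0 0 0 0" --pt "0 0 0 0 0 0"

```text
time_s: 11.33
eef_pos: [547.7, -271.0, 207.3]
orientation: [0.5, -0.499, -0.5, 0.5]
wrist_force: [0.1, -0.3, -2.5]
width: 15.4
```

>>> send_rows --pt "0 0.5 0 0 0 0" --pt "0 1 0 0 0 0" --pt "0 1.2 0 0 0 0" --pt "0 1.2 0 0 0 0" --pt "0 0.8 0 0 0 0" --pt "0 0.5 0 0 0 0" --pt "0 0.3 0 0 0 0" --pt "0 0 0 0 0 0" --pt "0 0 0 0 0 0" --pt "0 0 0 0 0 0"

```text
time_s: 12.17
eef_pos: [548.5, -272.1, 153.3]
orientation: [-0.499, 0.5, 0.5, -0.5]
wrist_force: [-0.1, -0.2, -3.4]
width: 15.1
```

```bash
python3 - <<'E'
from h import *
S=grab('scene','s4'); D=grab('side','d4')
print(arm.get_state()['eef_pos'])
v=lambda t:load(t)['img']
print(proj(S,[547,-271,125]),proj(D,[547,-271,125]))
cv2.imwrite('pics/c4.png',np.hstack([cv2.resize(v('s4')[130:220,150:270],(400,300),interpolation=2),cv2.resize(v('d4')[125:215,360:480],(400,300),interpolation=2)]))
E
```

```text
[ 548.34325641 -272.09905981  153.23346726]
(np.float64(193.47181736991425), np.float64(161.85624030830542)) (np.float64(418.3006723691026), np.float64(170.32590885058895))
```

View pics/c4.png

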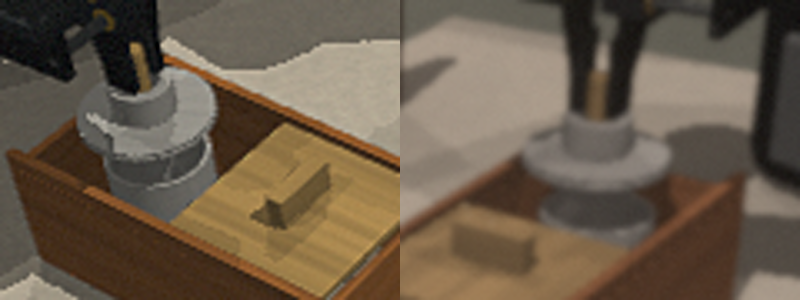

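```bash
python3 - <<'E'
from h import *
from scipy.optimize import fsolve
t=np.linspace(0,2*np.pi,361)
def mid(d,x,y,z,r):
    u=[proj(d,[x+r*np.cos(a),y+r*np.sin(a),z])[0] for a in t]; return (min(u)+max(u))/2,max(u)-min(u)
S,D=load('s4'),load('d4')
def solve(us,ud,z,r):
    p=fsolve(lambda q:[mid(S,*q,z,r)[0]-us,mid(D,*q,z,r)[0]-ud],[546,-272]); return p.round(1),mid(S,*p,z,r)[1],mid(D,*p,z,r)[1]
print('plate',solve(150+147.5/3.333,360+197.5/3.333,123,46.5),'meas',139/3.333,151/3.333)
print('tin',solve(198.0,419.1,85,37),'meas',34,101/2.857)
print('tin d4',solve(198.0,360+196.5/3.333,85,37),117/3.333)
# row profiles for subpixel extents
for tag,r0,c0,c1 in(('s4',None,165,225),('d4',None,390,450)):
    im=load(tag)['img']
    rows=(160,162,164,166) if tag=='s4' else (170,172,174)
    for r in rows: print(tag,r,' '.join(f'{int(a[2])-int(a[0])}/{int(a.sum())//3}' for a in np.vstack([im[r,c0:c0+16],im[r,c1-24:c1]])))
# knob columns
print('knob proj at TCP',proj(S,[548.4,-272.1,150]),proj(D,[548.4,-272.1,150]),'seen scene',150+140/3.333,'side',360+197/3.333)
E
```

```text
plate (array([ 544.9, -270.8]), np.float64(41.84390240201469), np.float64(44.78436837610286)) meas 41.7041704170417 45.3045304530453
tin (array([ 542.3, -271.3]), np.float64(32.41771048338887), np.float64(35.02799949210191)) meas 34 35.35176758837942
tin d4 (array([ 542.6, -271.1]), np.float64(32.423363429255716), np.float64(35.02710178184634)) 35.103510351035105
s4 160 12/82 15/83 16/81 12/82 13/82 13/83 12/81 13/82 13/82 9/90 5/95 7/95 8/94 8/95 8/93 7/95 8/101 7/91 12/123 12/142 11/145 11/145 13/145 14/142 11/145 13/145 13/143 13/146 11/156 19/110 25/53 45/44 39/42 32/42 37/38 33/42 37/40 36/40 35/36 26/36
s4 162 14/81 12/82 13/80 15/81 13/79 11/82 12/80 14/82 10/89 7/93 4/95 6/92 7/93 7/94 6/95 5/92 7/99 9/97 12/138 13/150 13/147 12/146 11/146 13/145 13/147 13/146 13/148 11/150 12/156 15/133 20/70 41/41 37/43 36/46 38/41 36/34 31/42 34/36 35/39 34/37
s4 164 13/80 14/80 13/82 13/82 13/82 13/83 12/86 23/77 9/90 4/93 7/89 13/156 11/113 14/151 9/117 6/90 8/99 12/141 11/146 13/143 13/142 11/141 9/142 8/139 10/142 12/141 12/141 12/143 1/154 8/117 22/62 47/33 38/44 38/44 43/39 42/43 37/
[... 592 characters left out ...]
75 28/65 20/73 15/93 13/105 15/111 15/114 14/114 13/114 16/113 15/116 15/115 12/102 15/110 15/121 17/127 16/129 17/130 16/131 17/135 16/137 17/141 16/138 16/141 17/140 15/134 16/118 14/96 15/80 16/78 15/77 15/77 16/75 15/74 16/76 16/76
d4 174 49/100 52/86 47/73 41/62 33/51 28/48 20/56 15/74 13/87 12/97 14/108 15/113 15/117 15/120 17/123 16/124 16/126 16/129 16/129 16/131 16/130 15/131 16/130 15/129 17/132 16/133 16/134 15/132 15/125 14/112 13/94 15/80 16/76 16/77 16/75 16/76 16/76 13/75 16/73 15/74
knob proj at TCP (np.float64(190.46035748257918), np.float64(153.27050338165887)) (np.float64(418.7764626751422), np.float64(158.82628928311237)) seen scene 192.004200420042 side 419.1059105910591
```

>>> send_rows --pt "-0.08 0 0.27 0 0 0" --pt "0 0 0 0 0 0" --pt "0 0.4 0 0 0 0" --pt "0 0.4 0 0 0 0" --pt "0 0.4 0 0 0 0" --pt "0 0.3 0 0 0 0" --pt "0 0.2 0 0 0 0" --pt "0 0.2 0 0 0 0" --pt "0 0.2 0 0 0 0" --pt "0 0 0 0 0 0"

```text
time_s: 13.1
eef_pos: [545.0, -272.7, 131.0]
orientation: [0.5, -0.5, -0.5, 0.5]
wrist_force: [-0.0, -0.5, -2.8]
width: 15.3
```

```bash
python3 - <<'E'
from h import *
grab('scene','s5'); grab('side','d5'); s=arm.get_state()
print(s['eef_pos'],s['wrist_force'],s['moment'])
v=lambda t:load(t)['img']
cv2.imwrite('pics/c5.png',np.hstack([cv2.resize(v('s5')[145:205,160:240],(400,300),interpolation=2),cv2.resize(v('d5')[150:210,380:460],(400,300),interpolation=2)]))
E
```

```text
[ 545.32243921 -272.80302237  131.55889868] [-0.43835669  0.71699498 -2.9284921 ] [-0.02864739  0.01159743  0.01538901]
```

View pics/c5.png

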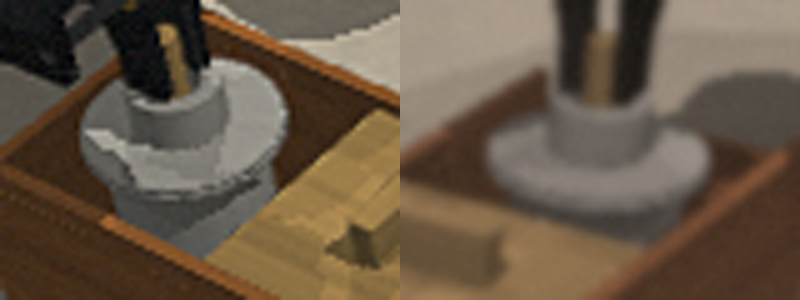

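Foot already about 3 mm inside the mouth with no contact force. Lowering slowly.

>>> send_rows --pt "0 0.12 0 0 0 0" --pt "0 0.12 0 0 0 0" --pt "0 0.12 0 0 0 0" --pt "0 0.12 0 0 0 0" --pt "0 0.1 0 0 0 0" --pt "0 0.1 0 0 0 0" --pt "0 0.1 0 0 0 0" --pt "0 0.05 0 0 0 0" --pt "0 0 0 0 0 0" --pt "0 0 0 0 0 0"

```text
time_s: 14.03
eef_pos: [545.3, -272.8, 123.2]
orientation: [-0.5, 0.5, 0.5, -0.5]
wrist_force: [-0.1, 0.2, -3.3]
width: 15.0
```

>>> send_rows --pt "0 0.06 0 0 0 0" --pt "0 0.06 0 0 0 0" --pt "0 0.06 0 0 0 0" --pt "0 0.06 0 0 0 0" --pt "0 0.04 0 0 0 0" --pt "0 0 0 0 0 0" --pt "0 0 0 0 0 0" --pt "0 0 0 0 0 0" --pt "0 0 0 0 0 0" --pt "0 0 0 0 0 0"

```text
time_s: 14.87
eef_pos: [545.4, -272.8, 120.6]
orientation: [-0.5, 0.5, 0.5, -0.5]
wrist_force: [0.2, -0.5, -1.1]
width: 15.2
```

>>> send_rows --pt "0 0.05 0 0 0 0" --pt "0 0.03 0 0 0 0" --pt "0 0.02 0 0 0 0" --pt "0 0 0 0 0 0" --pt "0 0 0 0 0 0" --pt "0 0 0 0 0 0" --pt "0 0 0 0 0 0" --pt "0 0 0 0 0 0" --pt "0 0 0 0 0 0" --pt "0 0 0 0 0 0"

```text
time_s: 15.7
eef_pos: [545.5, -272.9, 120.5]
orientation: [-0.5, 0.5, 0.5, -0.5]
wrist_force: [-1.6, 1.6, 6.0]
width: 15.3
```

Seated (net +6 N at the expected height). Releasing the knob and letting it stand.

>>> send_rows --pt "0 0 0 0 0 0" --pt "0 0 0 0 0 0" --pt "0 0 0 0 0 0" --pt "0 0 0 0 0 0" --pt "0 0 0 0 0 0" --pt "0 0 0 0 0 0" --pt "0 -0.2 0 0 0 0" --pt "0 0 0 0 0 0" --pt "0 0 0 0 0 0" --pt "0 0 0 0 0 0" --fingers 0.75

```text
time_s: 16.53
eef_pos: [545.3, -272.8, 121.5]
orientation: [-0.5, 0.5, 0.5, -0.5]
wrist_force: [-0.3, 0.6, 0.9]
width: 64.2
```

```bash
python3 - <<'E'
from h import *
grab('scene','s6'); grab('side','d6'); s=arm.get_state()
print(s['eef_pos'],s['wrist_force'],s['width'])
v=lambda t:load(t)['img']
cv2.imwrite('pics/c6.png',np.hstack([cv2.resize(v('s6')[145:205,160:240],(400,300),interpolation=2),cv2.resize(v('d6')[150:210,380:460],(400,300),interpolation=2)]))
E
```

```text
[ 545.26099106 -272.77560726  121.4597277 ] [ 0.06269876  0.457485   -0.03996795] 64.86843371985915
```

View pics/c6.png

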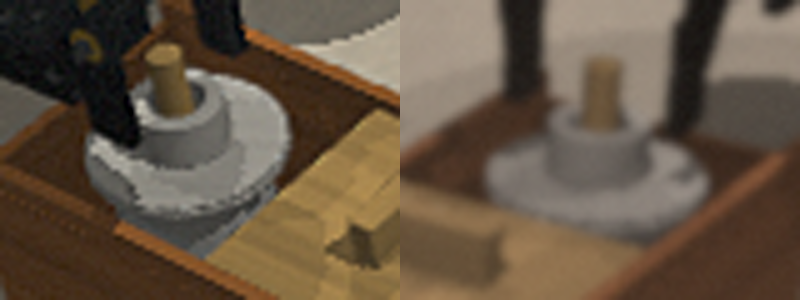

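Released: knob free of the fingers, both lids level and nested on the tin. Lowering the open jaws around the collar.

>>> send_rows --pt "0 0.3 0 0 0 0" --pt "0 0.4 0 0 0 0" --pt "0 0.4 0 0 0 0" --pt "0 0.4 0 0 0 0" --pt "0 0.3 0 0 0 0" --pt "0 0.2 0 0 0 0" --pt "0 0.1 0 0 0 0" --pt "0 0 0 0 0 0" --pt "0 0 0 0 0 0" --pt "0 0 0 0 0 0"

```text
time_s: 17.47
eef_pos: [545.4, -272.9, 100.7]
orientation: [-0.5, 0.5, 0.5, -0.5]
wrist_force: [0.3, 0.7, 0.6]
width: 65.4
```

>>> send_rows --pt "0 0 0 0 0 0" --pt "0 0 0 0 0 0" --pt "0 0 0 0 0 0" --pt "0 0 0 0 0 0" --pt "0 0 0 0 0 0" --pt "0 0 0 0 0 0" --pt "0 0 0 0 0 0" --pt "0 0 0 0 0 0" --pt "0 0 0 0 0 0" --pt "0 0 0 0 0 0" --fingers 0.25

```text
time_s: 18.3
eef_pos: [545.2, -272.8, 100.5]
orientation: [0.5, -0.5, -0.5, 0.5]
wrist_force: [0.7, 0.2, 1.8]
width: 43.2
```

>>> send_rows --pt "0 -0.2 0 0 0 0" --pt "0 -0.4 0 0 0 0" --pt "0 -0.5 0 0 0 0" --pt "0 -0.6 0 0 0 0" --pt "0 -0.7 0 0 0 0" --pt "0 -0.8 0 0 0 0" --pt "0 -0.8 0 0 0 0" --pt "0 0 0 0 0 0" --pt "0 0 0 0 0 0" --pt "0 0 0 0 0 0"

```text
time_s: 19.13
eef_pos: [545.0, -272.6, 140.3]
orientation: [0.5, -0.5, -0.5, 0.5]
wrist_force: [0.5, -0.5, -2.1]
width: 42.9
```

>>> send_rows --pt "0 -0.5 0 0 0 0" --pt "0 -0.8 0 0 0 0" --pt "0 -1 0 0 0 0" --pt "0 -1 0 0 0 0" --pt "0 -1 0 0 0 0" --pt "0 -0.8 0 0 0 0" --pt "0 -0.6 0 0 0 0" --pt "0 -0.3 0 0 0 0" --pt "0 0 0 0 0 0" --pt "0 0 0 0 0 0"

```text
time_s: 19.97
eef_pos: [545.1, -272.6, 200.3]
orientation: [0.5, -0.5, -0.5, 0.5]
wrist_force: [-0.2, 1.2, -2.0]
width: 43.0
```

>>> send_rows --pt "0 0 0 0 0 0" --pt "0 0 0 0 0 0" --pt "0 0 0 0 0 0" --pt "0 0 0 0 0 0" --pt "0 0 0 0 0 0" --pt "0 0 0 0 0 0" --pt "0 0 0 0 0 0" --pt "0 0 0 0 0 0" --pt "0 0 0 0 0 0" --pt "0 0 0 0 0 0"

```text
time_s: 20.8
eef_pos: [545.3, -272.8, 200.5]
orientation: [-0.5, 0.5, 0.5, -0.5]
wrist_force: [1.0, -0.0, -1.7]
width: 43.2
```

```bash
python3 - <<'E'
from h import *
grab('scene','s7'); grab('side','d7'); s=arm.get_state()
print(s['eef_pos'],s['wrist_force'],s['width'],abs(s['dq']).max())
v=lambda t:load(t)['img']
cv2.imwrite('pics/c7.png',np.hstack([cv2.resize(v('s7')[105:225,130:290],(400,300),interpolation=2),cv2.resize(v('d7')[105:225,330:490],(400,300),interpolation=2)]))
E
```

```text
[ 545.29068031 -272.76825144  200.46409181] [ 0.63361419  0.83669497 -1.24274638] 42.69992324178813 0.002025383238229688
```

View pics/c7.png

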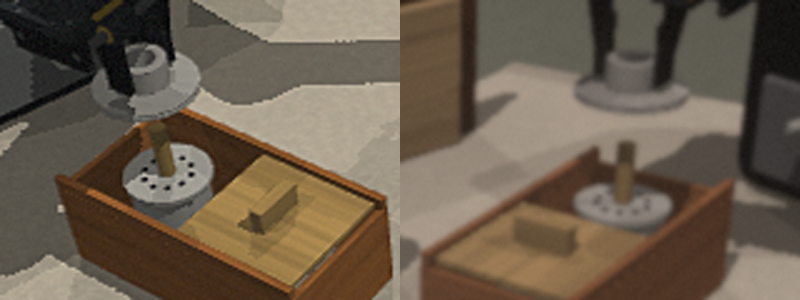

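The outer lid is held level above the tin. The inner lid, with its sifter holes showing, is seated and level, and the cover is at its stop. Handing in.

```bash
python3 -c "
from station import arm
print(arm.close_job())"
```

```text
the job is handed in; nothing more can be done
None
```

The job is handed in, after about 21 s of the 72 s allowed. The interface gives no verdict, so the results below come from my own checks.

- **Cover:** I pushed it by its ridge until the force rose to 19 N at the stop. The last picture still shows it over the tea compartment.
- **Both lids:** I lifted them by the knob and lowered them onto the tin. The fingers stopped at the expected height, with 6 N pushing back, and I then let go of the knob. The picture after that showed both lids level and nested.
- **Outer lid:** I took it by the collar and raised it 100 mm. At the end the fingers were 43 mm open, close to the collar's 44 mm. The weight reading was noisy at 1.2 to 2.1 N, where the lid alone weighs about 1.3 N. The arm was still.
- **Inner lid:** the last picture shows it level on the tin, clear of the fingers and the outer lid.

**Disagreement:** the cameras differed by about 2 to 4 mm on where the tin's centre was. I used a compromise between them, and the lid went in with no sideways contact force. I did not measure the inner lid's final seating or the outer lid's tilt in numbers, only by eye in the pictures.

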